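# Index the vial carousel and show the pick-up point

## Robot

A 6-joint arm with a two-finger parallel gripper is mounted at the origin on a cart in front of the work surface, level with it; the furniture and walls round the work are solid. World frame = base frame: x ahead of the robot, y to its left, z up, the work surface at z = 0. Lengths are in m, angles in degrees, forces in N, time in s.
With the tool pointing down it reaches from about 0.25 to 0.725 m from the base axis. Payload 9.7 kg.
Tool frame: the origin (TCP) lies between the finger pads, 19 mm behind the fingertips; this is the grasp point; z points along the fingers, y is the line along which they close (so a half turn about z gives the same grasp; the last joint's range is limited). The gripper opens to 85 mm and grips with 20 to 120 N. Pads are 22 mm wide; open, the fingers measure 114 mm over their backs; the gripper's body (76 mm by 85 mm) begins 54 mm behind the grasp point. The pads swing forward as they close: fully open they stand 13 mm farther back than shut.
Start: joints at [-75.229, 4.979, 10.078, 95.1, 0, 90], TCP at [0.14, -0.532, 0.25] pointing down, gripper open.
Joint ranges: [-179.16, 179.16], [-48.56, 103.87], [-65.8, 70.77], [-126.05, 130.52], [-82.76, 87.17], [-180, 180]. Speed limits (degrees/s): [127.2, 127.2, 147.25, 180, 180, 180].

## Interface

Orientations are given as [roll, pitch, yaw] about the fixed x, y, z axes, in that order (R = Rz(yaw) Ry(pitch) Rx(roll)).
In Python, from workcell import bot, optics gives the robot as it stands (bot), with the cameras (optics).
- The arm moves only by the shell command python3 drive.py 'ROWS' [FORCE]. ROWS is a JSON list of rows, 1 to 5 of them, each an object with the fields xyz (a list: dx, dy, dz in m), yaw (a turn about the tool's z in degrees), aperture (the finger opening in m); a field left out counts as zero (the opening has to be given); each row is the pose to reach, as a shift and turn from the pose commanded when the command began, along the tool's axes at that moment; what a row does not reach only later rows make up. A row lasts 1/12 s, in which the tool goes at most 0.0417 m and 7.16 degrees, less where a joint would pass 70% of its speed; a pose out of reach is approached as far as the arm can. The fingers move at their own pace and stop on an object; FORCE is the grip in N (left out, the last holds). Time passes only in rows, so rows that do not move let the fingers close. It prints the time, the measured TCP pose, the force, the opening and the grip force at its end. Input that does not fit is refused with a message, and nothing moves.
- bot.get_obs(): the state, without advancing time (a new reading comes with each control period).
- optics.camera(name): name is "side" or "top"; returns the picture (420x560x3 uint8, blue, green, red); there is no depth.
- optics.camera_info(name): a dict with "mtx" (3x3 intrinsics, pixels), "extrinsics" (4x4, takes a point from camera to world coordinates). Camera axes: x right, y down, z forward; pixel columns grow to the right and rows downward; lengths in m; the calibration is good to about 2 mm. A picture is of the moment at which its call begins. camera_info takes no time and is no camera call.
- bot.job_done(): hands the job in; it is judged then, once.
The state is a dict: "time": time; "q": joint angles; "qd": joint speeds; "joint_efforts": joint torques, N m; "ee_pos": TCP position; "tcp_rot": TCP orientation; "wrist_force": force on the tool from outside, world axes, zero at the start; "torque": the same for the moment, N m; "opening": finger opening in m; "grasp_force": force on a finger pad.
Only numpy, scipy, OpenCV 4.12 (cv2) and the standard library are available. Lean on these libraries where they do the work, as an engineer would, in place of code of your own. Each camera call takes 0.05 s, during which the arm holds its last target. There are 200 camera calls.

## Task

The robot's pick-up point at the headspace-vial carousel is to be shown before a run. With a closed fingertip push the carousel's black crank peg round gently, without gripping it, until the one tall vial stands at the pointed steel index pin, and take the finger off the peg. Then point straight down at the middle of the tall vial's cap from about a finger's breadth above it, touching none of the vials and leaving the other things alone, keep pointing there for at least two seconds, and finish while still pointing.

Things in the scene. Friction and masses are not known exactly. Their poses are not given: they have to be found in the camera images.
- carousel: The carousel's round grey foot, 256 mm across, screwed down. Origin on the disc's upright axis at the worktop. The bracket on its -x side reaches 157 mm from the axis. On it turns an grey disc, 244 mm across, top at 44 mm, with eight black cups: 30 mm across, tops 66 mm above the worktop, centres 100 mm from the axis, 45 degrees apart.
- index_pin_tip (a point): Tip of the pointed steel index pin, 127 mm from the carousel's axis on its -x side, 39 mm above the worktop. It points at the disc's rim, inward to the axis.
- carousel_disc (a joint): Turn of the grey disc in rad; 0: the tall vial stands exactly at the index pin; positive: turned counter-clockwise seen from above. It starts 0.6 to 1.7 counter-clockwise, so it must go clockwise. It turns both ways (-3.1 to 3.1) with light friction, about 2 N at the peg, and stays where it is left. Within 0.12 counts as at the pin.
- crank_peg_top (a point): Centre of the top of the crank peg: an upright black round peg, 16 mm in diameter, on a steel crank arm from the hub, 55 mm from the disc's axis, straight across the axis from the tall vial. It is free from 63 to 118 mm above the worktop (its top). The three cups nearest it are empty. The hub is 42 mm across, 61 mm high.
- crank_peg: The same peg, whole; origin at worktop height, straight below the peg; z up.
- tall_vial_cap (a point): Middle of the top of the tall vial's cap, 123 mm above the worktop. The cap is a crimped aluminium cap 20 mm across.
- tall_vial: The one tall glass vial, 22 mm across and 77 mm high, with a paper label, seated firmly in a cup. Origin at the middle of its underside, 46 mm above the worktop, 100 mm from the carousel's axis.
- short_vial_1: Short glass vial of the same make, 22 mm across, 47 mm high, its cap top 93 mm above the worktop; seated in the next cup counter-clockwise from the tall vial. Origin at the middle of its underside.
- short_vial_2: Short vial like short_vial_1, in the second cup counter-clockwise from the tall vial.
- short_vial_3: Short vial like short_vial_1, in the second cup clockwise from the tall vial.
- bottle_100: Bystander, loose: small clear bottle with a screw cap, 56 mm across, 100 mm high; origin at the middle of its underside.
- loose_cap: Bystander, loose: ribbed screw cap, 53 mm across, 26 mm high; origin at the middle of its underside.
- syringe: Bystander, loose: syringe without needle lying along its own y, 105 mm long, 24 mm wide, 14 mm high; origin at the middle of its underside.
- marker: Bystander, loose: black marker pen lying along its own y, 122 mm long, 12 mm thick; origin at the middle of its underside.
- bottle_500: Bystander, loose: clear bottle with a screw cap, 86 mm across, 176 mm high, behind the carousel; origin at the middle of its underside.

How it is judged:
By the outcome, as a careful person would: the job done as asked, in the order asked, and still so for the second after the job is handed in, with the robot touching nothing.
It also fails if it takes over 51 s, if anything falls off the work surface, if the arm or the gripper's body presses on something with over 40 N, if the wrist force passes 120 N, or if a joint passes its speed limit or range.

## Working session

There is one attempt and no reset: what is moved stays moved. The work goes in short steps, Python scripts to look and compute and a shell command to move; the robot and the scene stay as the last step left them, time stands still between calls to the robot, and variables do not carry over. Pictures are saved under pics/ and viewed, at most 10 in all, crops included, and the job is handed in when it is done.

```bash
ls; mkdir -p pics; python3 - <<'E'
from workcell import bot, optics
import cv2,numpy as np
for n in("top","side"):
    cv2.imwrite(f"pics/{n}0.png",optics.camera(n)); i=optics.camera_info(n); print(n,np.round(i["mtx"],1).tolist(),np.round(i["extrinsics"],3).tolist())
o=bot.get_obs();print(o["time"],o["ee_pos"],o["tcp_rot"],o["opening"])
E
```

```text
drive.py
pics
workcell.py
top [[393.7, 0.0, 282.2], [0.0, 393.7, 202.2], [0.0, 0.0, 1.0]] [[0.024, -0.992, 0.125, 0.459], [-1.0, -0.024, 0.005, -0.095], [-0.002, -0.125, -0.992, 0.954], [0.0, 0.0, 0.0, 1.0]]
side [[454.4, 0.0, 284.6], [0.0, 454.4, 214.4], [0.0, 0.0, 1.0]] [[-0.729, 0.565, -0.388, 0.971], [0.685, 0.594, -0.422, 0.337], [-0.008, -0.573, -0.819, 0.94], [0.0, 0.0, 0.0, 1.0]]
0.1 [ 0.14016876 -0.53166898  0.24935109] [-1.79932938e+02 -8.85820648e-04  1.47715368e+01] 0.08527788259696877
```

View pics/top0.png

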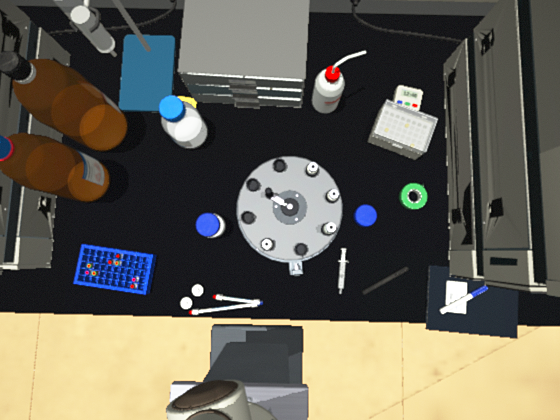

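View pics/side0.png

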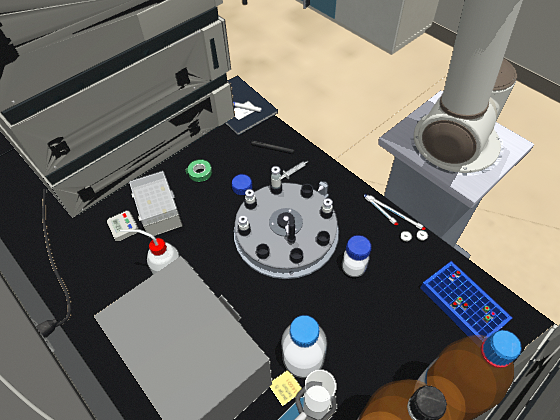

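The top view shows the disc centre at about (289,208), the black crank peg at (268,192), the tall vial at (330,229) and the index bracket at (296,268). The side view shows the tall vial at (276,175). The disc has to turn clockwise by roughly 60°.

```bash
cat > h.py <<'E'
from workcell import bot, optics
import cv2,numpy as np
from scipy.optimize import least_squares
def cast(n,px,z):
    i=optics.camera_info(n);K=np.array(i["mtx"]);E=np.array(i["extrinsics"])
    p=np.atleast_2d(px).astype(float);d=np.c_[p,np.ones(len(p))]@np.linalg.inv(K).T@E[:3,:3].T
    return E[:3,3]+d*((z-E[2,3])/d[:,2])[:,None]
def crop(n,img,x,y,w,h,s,name):
    cv2.imwrite(name,cv2.resize(img[y:y+h,x:x+w],None,fx=s,fy=s,interpolation=cv2.INTER_CUBIC))
def disc(img):
    m=cv2.inRange(cv2.cvtColor(img,cv2.COLOR_BGR2GRAY),70,255)
    n,l=cv2.connectedComponents(m);m=(l==l[225,289]).astype(np.uint8)
    c=max(cv2.findContours(m,0,1)[0],key=cv2.contourArea)[:,0]
    P=cast("top",c,.044)[:,:2]
    r=least_squares(lambda v:np.hypot(*(P-v[:2]).T)-v[2],[*P.mean(0),.122],loss="soft_l1",f_scale=.001)
    return r.x
E
python3 - <<'E'
from h import *
a=cv2.imread("pics/top0.png");b=cv2.imread("pics/side0.png")
print(disc(a))
crop("t",a,230,145,125,140,4.2,"pics/tc.png");crop("s",b,225,160,125,120,4.8,"pics/sc.png")
E
```

```text
[ 0.55999134 -0.1074124   0.1235508 ]
```

View pics/tc.png

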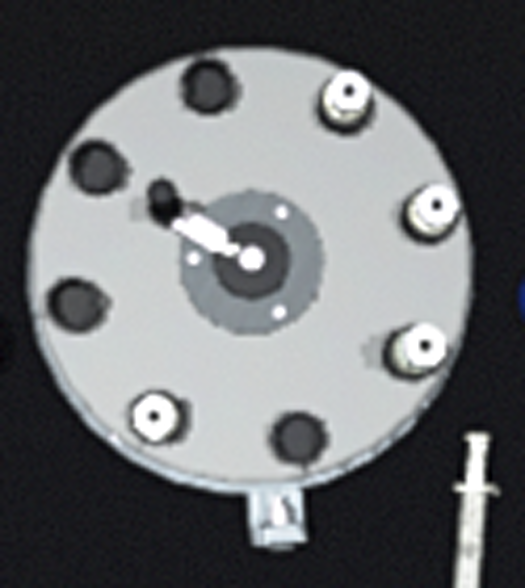

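View pics/sc.png

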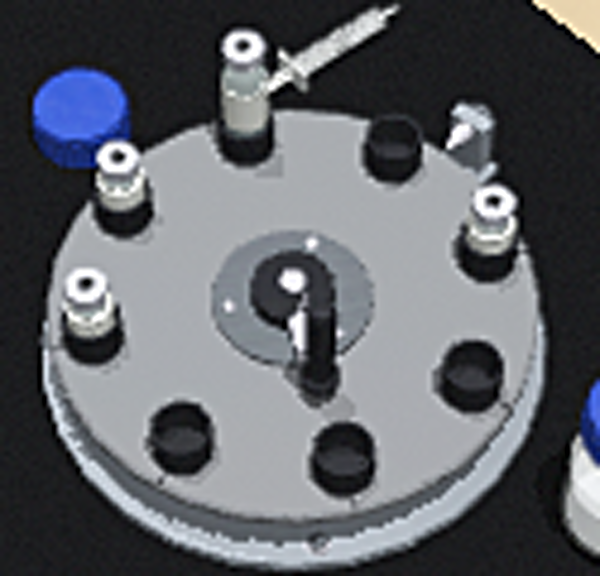

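The top crop (4.2×) shows the tall cap dot at (425,346), the short caps at (349,91), (436,205) and (154,416), the peg top at (162,188) and the bracket at about (278,518). The side crop (4.8×) shows the tall cap at (242,45), the short caps at (119,157), (86,284) and (494,203), and the peg top near (320,290).

```bash
python3 - <<'E'
from h import *
f=lambda L:np.array(L,float)
T=(f([[425,346],[436,205],[349,91],[154,416],[162,188],[278,518],[290,500]])+.5)/4.2-.5+[230,145]
S=(f([[242,45],[119,157],[86,284],[494,203],[320,290],[480,125],[455,137]])+.5)/4.8-.5+[225,160]
z=[.123,.093,.093,.093,.118,.05,.039]
A=np.array([cast("top",p,h)[0] for p,h in zip(T,z)]);B=np.array([cast("side",p,h)[0] for p,h in zip(S,z)])
print(np.round(A,4));print(np.round(B,4))
off=np.radians([0,45,90,-90])
for P in(A,B,(A+B)/2):
    r=least_squares(lambda v:(v[:2]+.1*np.c_[np.cos(v[2]+off),np.sin(v[2]+off)]-P[:4,:2]).ravel(),[.56,-.107,-2.5])
    c=r.x[:2];print("centre",c,"tall dir",np.degrees(r.x[2]),"rms",np.sqrt(2*r.cost/8))
    d=P[4,:2]-c;print(" peg r",np.hypot(*d),np.degrees(np.arctan2(d[1],d[0])))
    for k in(5,6):d=P[k,:2]-c;print(" pin dir",np.degrees(np.arctan2(d[1],d[0])),np.hypot(*d))
E
```

```text
[[ 0.5137 -0.1951  0.123 ]
 [ 0.59   -0.2039  0.093 ]
 [ 0.65   -0.1573  0.093 ]
 [ 0.4761 -0.0588  0.093 ]
 [ 0.5916 -0.0606  0.118 ]
 [ 0.4238 -0.1254  0.05  ]
 [ 0.4332 -0.1322  0.039 ]]
[[ 0.5114 -0.1951  0.123 ]
 [ 0.587  -0.2031  0.093 ]
 [ 0.6476 -0.1564  0.093 ]
 [ 0.474  -0.0569  0.093 ]
 [ 0.5819 -0.0657  0.118 ]
 [ 0.4175 -0.1168  0.05  ]
 [ 0.4259 -0.1259  0.039 ]]
centre [ 0.56304287 -0.10792631] tall dir -119.45884810442712 rms 0.00017812916214142647
 peg r 0.05531402473220826 58.86438348790501
 pin dir -172.82756073275002 0.14034996826015753
 pin dir -169.4158182916994 0.13205909008202363
centre [ 0.56077916 -0.10702844] tall dir -119.67117940184083 rms 0.000502602902031514
 peg r 0.04637740222240671 62.90974792115218
 pin dir -176.0949271099211 0.143626093408396
 pin dir -172.04252149103996 0.1361430791978283
centre [ 0.56191114 -0.10747731] tall dir -119.56515972694532 rms 0.0002924044178676132
 peg r 0.05081415999409146 60.709328504495794
 pin dir -174.4800753292211 0.14193045644967722
 pin dir -170.74915377070116 0.13406599905935987
```

```bash
python3 - <<'E'
from h import *
a=cv2.imread("pics/top0.png");b=cv2.imread("pics/side0.png")
f=lambda i,x,y:cv2.resize(i[y:y+30,x:x+30],None,fx=13,fy=13,interpolation=cv2.INTER_NEAREST)
cv2.imwrite("pics/pin.png",np.hstack([f(a,281,252),f(b,310,175)]))
E
```

```text
(no output)
```

View pics/pin.png

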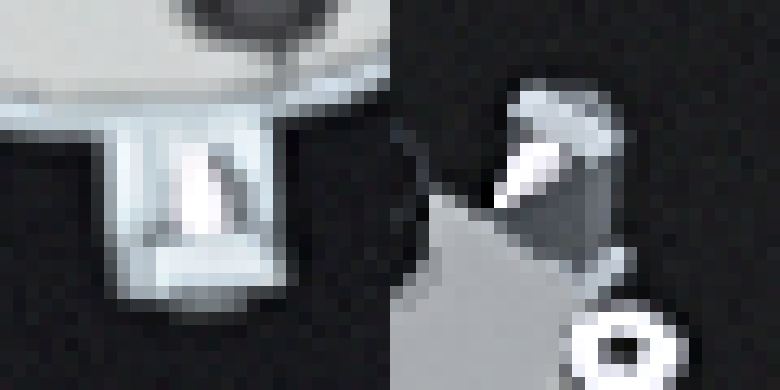

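The pin tip is at about (294.9,262.9) in the top view and (317.7,190.3) in the side view.

```bash
python3 - <<'E'
from h import *
C={"top":[.5630,-.1079],"side":[.5608,-.1070]}
for n,p in(("top",[294.9,262.9]),("side",[317.7,190.3])):
    d=cast(n,p,.039)[0,:2]-C[n];print(n,np.hypot(*d),np.degrees(np.arctan2(d[1],d[0])))
c=np.array([.562,-.1075]);e=np.array([.14,-.532]);y=np.radians(14.77)
X=np.array([np.cos(y),np.sin(y)]);Y=np.array([np.sin(y),-np.cos(y)])
u=lambda a:np.array([np.cos(np.radians(a)),np.sin(np.radians(a))])
for nm,w in(("staging",c+.055*u(60.4)+.045*u(150.4)),("peg0",c+.055*u(60.4)),("pegend",c+.055*u(7.5)),("tall end",c+.1*u(-172.5))):
    print(nm,w,"tool",(w-e)@X,(w-e)@Y)
E
```

```text
top 0.12918307914654184 -173.06360275681672
side 0.12797350532722218 -172.3645534396587
staging [ 0.55003953 -0.03745039] tool 0.522570824330177 -0.3736729349701527
peg0 [ 0.5891668  -0.05967778] tool 0.5547385759347523 -0.3422049233280686
pegend [ 0.61652947 -0.10032106] tool 0.5708355188788048 -0.2959287944709898
tall end [ 0.46285551 -0.12055262] tool 0.41708158906727644 -0.31554330612719966
```

The pin direction is -172.7° and the tall vial is at -119.5°, so the disc needs 53° clockwise. First I'll move above the staging point with the fingers closed.

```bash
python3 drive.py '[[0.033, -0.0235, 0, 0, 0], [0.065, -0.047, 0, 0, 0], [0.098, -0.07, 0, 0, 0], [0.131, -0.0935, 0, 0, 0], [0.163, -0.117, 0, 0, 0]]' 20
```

```text
refused: ROWS must be a list of objects, one for each row. Nothing was moved.
```

I used the wrong layout. The manual says a list of objects, one for each row; once more.

```bash
python3 drive.py '[{"xyz":[0.033, -0.0235, 0], "aperture":0}, {"xyz":[0.065, -0.047, 0], "aperture":0}, {"xyz":[0.098, -0.07, 0], "aperture":0}, {"xyz":[0.131, -0.0935, 0], "aperture":0}, {"xyz":[0.163, -0.117, 0], "aperture":0}]' 20
python3 drive.py '[{"xyz":[0.033, -0.0235, 0], "aperture":0}, {"xyz":[0.065, -0.047, 0], "aperture":0}, {"xyz":[0.098, -0.07, 0], "aperture":0}, {"xyz":[0.131, -0.0935, 0], "aperture":0}, {"xyz":[0.163, -0.117, 0], "aperture":0}]'
python3 drive.py '[{"xyz":[0.033, -0.0235, 0], "aperture":0}, {"xyz":[0.065, -0.047, 0], "aperture":0}, {"xyz":[0.098, -0.07, 0], "aperture":0}, {"xyz":[0.131, -0.0935, 0], "aperture":0}, {"xyz":[0.163, -0.117, 0], "aperture":0}]'
python3 drive.py '[{"xyz":[0.033, -0.0235, 0], "aperture":0}, {"xyz":[0.033, -0.0235, 0], "yaw":-7, "aperture":0}, {"xyz":[0.033, -0.0235, 0], "yaw":-14, "aperture":0}, {"xyz":[0.033, -0.0235, 0], "yaw":-21, "aperture":0}, {"xyz":[0.033, -0.0235, 0], "yaw":-28, "aperture":0}]'
python3 drive.py '[{"yaw":-7, "aperture":0}, {"yaw":-14, "aperture":0}, {"yaw":-17.5, "aperture":0}, {"yaw":-17.5, "aperture":0}]'
```

```text
time: 0.52
ee_pos: [0.2686, -0.3755, 0.2496]
tcp_rot: [-180.0, 0.0, 14.7]
wrist_force: [1.0, -1.0, -0.8]
opening: 0.0256
grasp_force: 0.0
time: 0.93
ee_pos: [0.3966, -0.2206, 0.2499]
tcp_rot: [180.0, -0.0, 14.8]
wrist_force: [0.3, -0.5, 0.4]
opening: -0.0005
grasp_force: 0.0
time: 1.35
ee_pos: [0.5245, -0.0657, 0.2497]
tcp_rot: [-180.0, 0.0, 14.8]
wrist_force: [-0.4, -1.5, -0.1]
opening: 0.0002
grasp_force: 0.0
time: 1.77
ee_pos: [0.5495, -0.0362, 0.2493]
tcp_rot: [-179.9, 0.0, 43.2]
wrist_force: [-0.4, -0.1, -0.3]
opening: 0.0
grasp_force: 0.0
time: 2.1
ee_pos: [0.5494, -0.0366, 0.2496]
tcp_rot: [-180.0, 0.0, 60.4]
wrist_force: [-0.2, 0.1, 0.1]
opening: -0.0
grasp_force: 0.0
```

Next I descend, then take two pictures to check clearance.

```bash
python3 drive.py '[{"xyz":[0, 0, 0.035], "aperture":0}, {"xyz":[0, 0, 0.07], "aperture":0}, {"xyz":[0, 0, 0.1], "aperture":0}, {"xyz":[0, 0, 0.125], "aperture":0}, {"xyz":[0, 0, 0.143], "aperture":0}]'
python3 drive.py '[{"aperture":0}, {"aperture":0}]'
python3 - <<'E'
from h import *
a=optics.camera("top");b=optics.camera("side")
cv2.imwrite("pics/st.png",np.hstack([cv2.resize(i[y:y+130,x:x+130],(400,400),interpolation=2) for i,x,y in((a,230,145),(b,225,150))]))
E
```

```text
time: 2.52
ee_pos: [0.5483, -0.0365, 0.1039]
tcp_rot: [-179.8, 0.1, 60.1]
wrist_force: [-0.6, 0.1, -0.2]
opening: 0.0003
grasp_force: 0.0
time: 2.68
ee_pos: [0.5489, -0.0366, 0.1065]
tcp_rot: [-179.9, 0.0, 60.2]
wrist_force: [0.0, -0.2, 1.0]
opening: -0.0
grasp_force: 0.0
```

View pics/st.png

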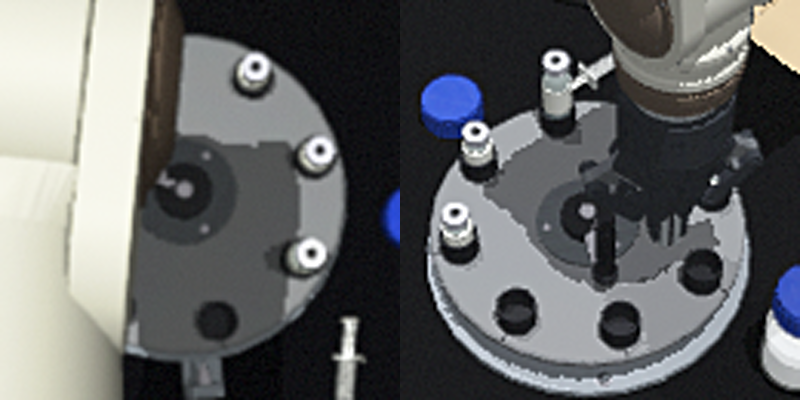

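The fingertips are at about (665,225) in the side panel, just left of the peg at (605,240) and clear of it. I'll approach slowly along tool +y.

```bash
python3 drive.py '[{"xyz":[0, 0.003, 0], "aperture":0}, {"xyz":[0, 0.006, 0], "aperture":0}, {"xyz":[0, 0.009, 0], "aperture":0}, {"xyz":[0, 0.011, 0], "aperture":0}, {"xyz":[0, 0.013, 0], "aperture":0}]'
python3 drive.py '[{"xyz":[0, 0.0015, 0], "aperture":0}, {"xyz":[0, 0.003, 0], "aperture":0}, {"xyz":[0, 0.0045, 0], "aperture":0}, {"xyz":[0, 0.006, 0], "aperture":0}]'
python3 drive.py '[{"xyz":[0, 0.0015, 0], "aperture":0}, {"xyz":[0, 0.003, 0], "aperture":0}, {"xyz":[0, 0.0045, 0], "aperture":0}]'
```

```text
time: 3.2
ee_pos: [0.5612, -0.0433, 0.1072]
tcp_rot: [180.0, -0.0, 60.3]
wrist_force: [-0.4, -0.4, -0.1]
opening: -0.0003
grasp_force: 0.0
time: 3.53
ee_pos: [0.5661, -0.0461, 0.107]
tcp_rot: [-180.0, 0.0, 60.3]
wrist_force: [0.4, 0.2, 0.1]
opening: -0.0002
grasp_force: 0.0
time: 3.78
ee_pos: [0.57, -0.0483, 0.107]
tcp_rot: [-180.0, 0.0, 60.3]
wrist_force: [-0.2, 0.1, 0.8]
opening: -0.0003
grasp_force: 0.0
```

```bash
python3 drive.py '[{"xyz":[0, 0.001, 0], "aperture":0}, {"xyz":[0, 0.002, 0], "aperture":0}, {"xyz":[0, 0.003, 0], "aperture":0}]'
python3 drive.py '[{"xyz":[0, 0.001, 0], "aperture":0}, {"xyz":[0, 0.002, 0], "aperture":0}, {"xyz":[0, 0.003, 0], "aperture":0}]'
```

```text
time: 4.03
ee_pos: [0.5725, -0.0495, 0.107]
tcp_rot: [-180.0, -0.0, 60.3]
wrist_force: [-1.4, 1.7, 1.0]
opening: 0.0001
grasp_force: 1.1
time: 4.28
ee_pos: [0.5751, -0.0512, 0.1069]
tcp_rot: [-180.0, -0.0, 60.3]
wrist_force: [-1.2, 2.5, 0.3]
opening: 0.0003
grasp_force: 1.1
```

Contact is made at a light force of about 2 N, with the TCP 20 mm from the peg centre. Next I'll push round the arc in 10° commands.

```bash
for i in 1; do python3 drive.py '[{"xyz":[0.0007, 0.0019, 0], "yaw":2, "aperture":0}, {"xyz":[0.0013, 0.0039, 0], "yaw":4, "aperture":0}, {"xyz":[0.0018, 0.0059, 0], "yaw":6, "aperture":0}, {"xyz":[0.0022, 0.0078, 0], "yaw":8, "aperture":0}, {"xyz":[0.0026, 0.0098, 0], "yaw":10, "aperture":0}]'; done
python3 drive.py '[{"xyz":[0.0007, 0.0019, 0], "yaw":2, "aperture":0}, {"xyz":[0.0013, 0.0039, 0], "yaw":4, "aperture":0}, {"xyz":[0.0018, 0.0059, 0], "yaw":6, "aperture":0}, {"xyz":[0.0022, 0.0078, 0], "yaw":8, "aperture":0}, {"xyz":[0.0026, 0.0098, 0], "yaw":10, "aperture":0}]'
python3 - <<'E'
from h import *
cv2.imwrite("pics/mid.png",optics.camera("side"));cv2.imwrite("pics/midt.png",optics.camera("top"))
o=bot.get_obs();c=np.array([.562,-.1075]);d=o["ee_pos"][:2]-c
print("peg est",np.degrees(np.arctan2(d[1],d[0])-np.arctan2(.020,.055)),np.hypot(*d))
i=cv2.imread("pics/mid.png");j=cv2.imread("pics/midt.png")
cv2.imwrite("pics/m.png",np.hstack([cv2.resize(k[y:y+130,x:x+130],(400,400),interpolation=2) for k,x,y in((j,230,145),(i,225,150))]))
E
```

```text
time: 4.7
ee_pos: [0.5848, -0.0541, 0.1069]
tcp_rot: [-180.0, 0.0, 50.2]
wrist_force: [-2.5, 1.1, 0.7]
opening: 0.0001
grasp_force: 1.1
time: 5.12
ee_pos: [0.5939, -0.0584, 0.1068]
tcp_rot: [-180.0, 0.0, 40.2]
wrist_force: [-2.4, 0.1, 0.5]
opening: 0.0
grasp_force: 1.1
peg est 36.61441116309593 0.05871279901768275
```

View pics/m.png

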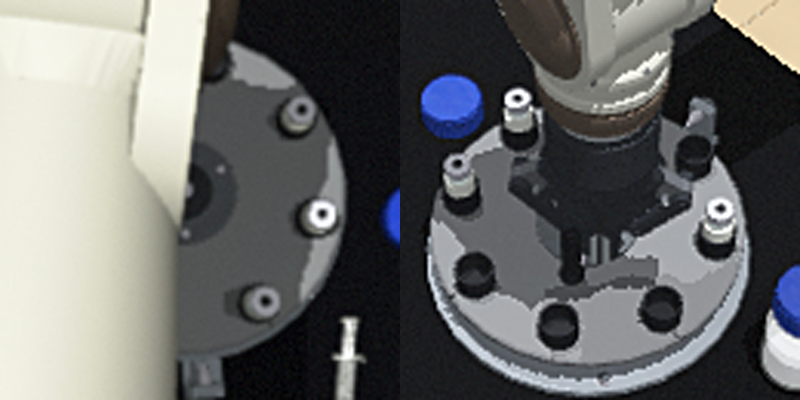

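The disc follows: the tall cap is now at about (263,300) in the top panel. I'll do two more 10° pushes, then read it again.

```bash
python3 - <<'E'
from h import *
d=cast("top",[315.5,242.5],.123)[0,:2]-[.563,-.1079];print("tall",np.degrees(np.arctan2(d[1],d[0])),np.hypot(*d))
E
python3 drive.py '[{"xyz":[0.0007, 0.0019, 0], "yaw":2, "aperture":0}, {"xyz":[0.0013, 0.0039, 0], "yaw":4, "aperture":0}, {"xyz":[0.0018, 0.0059, 0], "yaw":6, "aperture":0}, {"xyz":[0.0022, 0.0078, 0], "yaw":8, "aperture":0}, {"xyz":[0.0026, 0.0098, 0], "yaw":10, "aperture":0}]'
python3 drive.py '[{"xyz":[0.0007, 0.0019, 0], "yaw":2, "aperture":0}, {"xyz":[0.0013, 0.0039, 0], "yaw":4, "aperture":0}, {"xyz":[0.0018, 0.0059, 0], "yaw":6, "aperture":0}, {"xyz":[0.0022, 0.0078, 0], "yaw":8, "aperture":0}, {"xyz":[0.0026, 0.0098, 0], "yaw":10, "aperture":0}]'
python3 - <<'E'
from h import *
j=optics.camera("top");i=optics.camera("side")
o=bot.get_obs();c=np.array([.562,-.1075]);d=o["ee_pos"][:2]-c
print("peg est",np.degrees(np.arctan2(d[1],d[0])-np.arctan2(.020,.055)),np.hypot(*d))
cv2.imwrite("pics/m2.png",np.hstack([cv2.resize(k[y:y+130,x:x+130],(400,400),interpolation=2) for k,x,y in((j,230,145),(i,225,150))]))
E
```

```text
tall -146.1497481834445 0.09946589388340009
time: 5.63
ee_pos: [0.6022, -0.064, 0.1068]
tcp_rot: [-180.0, 0.0, 30.2]
wrist_force: [-2.2, 0.8, -0.9]
opening: -0.0002
grasp_force: 1.1
time: 6.05
ee_pos: [0.6094, -0.0711, 0.1069]
tcp_rot: [-180.0, 0.0, 20.3]
wrist_force: [-1.8, 1.0, -1.3]
opening: -0.0001
grasp_force: 1.0
peg est 17.163781987130466 0.05991360575514927
```

View pics/m2.png

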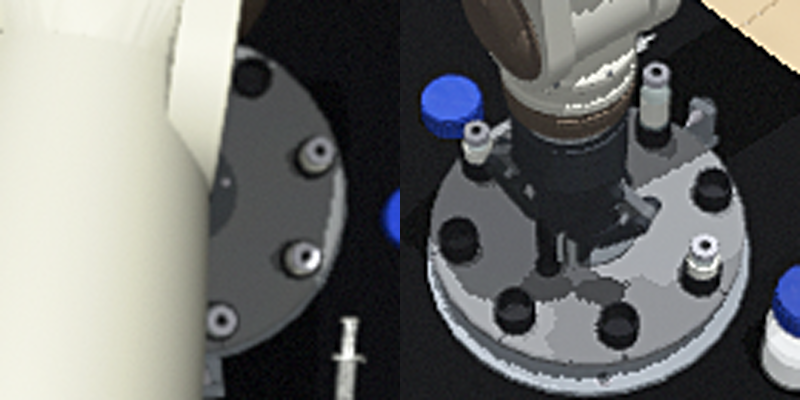

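The tall cap is at (222,322) in the top panel and (655,77) in the side panel.

```bash
python3 - <<'E'
from h import *
C={"top":[.5630,-.1079],"side":[.5608,-.1070]}
for n,p in(("top",[302.2,249.7]),("side",[307.7,174.9])):
    d=cast(n,p,.123)[0,:2]-C[n];print(n,np.hypot(*d),np.degrees(np.arctan2(d[1],d[0])))
E
```

```text
top 0.10212731124151776 -164.22780763260283
side 0.09503568922621347 -166.5897481256247
```

About 7.5° remain. I'll push 7°, back off, lift, move clear and measure.

```bash
python3 drive.py '[{"xyz":[0.0007, 0.0019, 0], "yaw":2, "aperture":0}, {"xyz":[0.0013, 0.0039, 0], "yaw":4, "aperture":0}, {"xyz":[0.0018, 0.0059, 0], "yaw":6, "aperture":0}, {"xyz":[0.002, 0.0068, 0], "yaw":7, "aperture":0}]'
python3 drive.py '[{"xyz":[0, -0.002, 0], "aperture":0}, {"xyz":[0, -0.006, 0], "aperture":0}, {"xyz":[0, -0.012, 0], "aperture":0}, {"xyz":[0, -0.018, 0], "aperture":0}, {"xyz":[0, -0.022, 0], "aperture":0}]'
python3 drive.py '[{"xyz":[0, 0, -0.02], "aperture":0}, {"xyz":[0, 0, -0.055], "aperture":0}, {"xyz":[0, 0, -0.09], "aperture":0}, {"xyz":[0, 0, -0.12], "aperture":0}, {"xyz":[0, 0, -0.14], "aperture":0}]'
python3 drive.py '[{"xyz":[0, -0.04, 0], "aperture":0}, {"xyz":[0, -0.08, 0], "aperture":0}, {"xyz":[0, -0.12, 0], "aperture":0}, {"xyz":[0, -0.16, 0], "aperture":0}, {"xyz":[0, -0.2, 0], "aperture":0}]'
python3 drive.py '[{"xyz":[-0.03, 0, 0], "aperture":0}, {"xyz":[-0.06, 0, 0], "aperture":0}, {"xyz":[-0.09, 0, 0], "aperture":0}, {"xyz":[-0.1, 0, 0], "aperture":0}]'
python3 - <<'E'
from h import *
j=optics.camera("top");i=optics.camera("side");cv2.imwrite("pics/e_t.png",j);cv2.imwrite("pics/e_s.png",i)
cv2.imwrite("pics/m3.png",np.hstack([cv2.resize(k[y:y+130,x:x+130],(400,400),interpolation=2) for k,x,y in((j,230,145),(i,225,150))]))
E
```

```text
time: 6.48
ee_pos: [0.6138, -0.0768, 0.1069]
tcp_rot: [-180.0, 0.0, 13.3]
wrist_force: [-2.0, 0.6, 0.3]
opening: -0.0003
grasp_force: 0.9
time: 6.9
ee_pos: [0.6086, -0.0544, 0.1071]
tcp_rot: [180.0, -0.0, 13.3]
wrist_force: [-0.2, -0.0, -0.8]
opening: 0.0001
grasp_force: 0.0
time: 7.32
ee_pos: [0.609, -0.0548, 0.2507]
tcp_rot: [179.9, -0.2, 13.3]
wrist_force: [1.7, -0.3, 0.7]
opening: -0.0001
grasp_force: 0.0
time: 7.73
ee_pos: [0.5626, 0.1385, 0.2473]
tcp_rot: [-179.9, -0.0, 13.7]
wrist_force: [0.3, -0.0, 0.4]
opening: -0.0
grasp_force: 0.0
time: 8.07
ee_pos: [0.4634, 0.1127, 0.2476]
tcp_rot: [-179.9, -0.0, 13.7]
wrist_force: [-0.7, -0.0, 0.2]
opening: -0.0002
grasp_force: 0.0
```

View pics/m3.png

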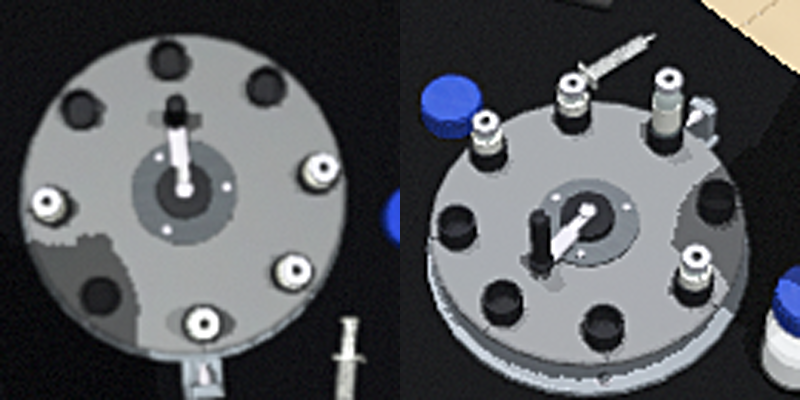

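Everything is upright and the tall vial stands near the pin. The tall cap is at (203,324) in the top panel and (668,79) in the side panel. The short caps are at (295,271), (323,170) and (47,205) in the top panel.

```bash
python3 - <<'E'
from h import *
f=lambda L:np.array(L,float)
T=(f([[203,324],[295,271],[323,170],[47,205]])+.5)*.325-.5+[230,145]
S=(f([[268,79],[171,81],[85,117],[295,256]])+.5)*.325-.5+[225,150]
z=[.123,.093,.093,.093];off=np.radians([0,45,90,-90])
A=np.array([cast("top",p,h)[0,:2] for p,h in zip(T,z)]);B=np.array([cast("side",p,h)[0,:2] for p,h in zip(S,z)])
print(A[0],B[0])
for P in(A,B):
    r=least_squares(lambda v:(v[:2]+.1*np.c_[np.cos(v[2]+off),np.sin(v[2]+off)]-P).ravel(),[.56,-.107,-3]).x
    print(r[:2],np.degrees(r[2]),r[:2]+.1*np.array([np.cos(r[2]),np.sin(r[2])]))
o=bot.get_obs();w=np.array([.4628,-.1193]);y=np.radians(o["tcp_rot"][2]);d=(A[0]+B[0])/2-o["ee_pos"][:2]
print(o["ee_pos"],d@[np.cos(y),np.sin(y)],d@[np.sin(y),-np.cos(y)])
E
```

```text
[ 0.46384141 -0.12192849] [ 0.46243013 -0.12156508]
[ 0.5615671  -0.10761249] -171.43389492120113 [ 0.46268263 -0.12250753]
[ 0.56064082 -0.10898375] -172.4157278549489 [ 0.46151564 -0.12218218]
[0.46538616 0.11277548 0.24799825] -0.05738183760687677 0.2274051061213072
```

The tall vial is within 1° of the pin, and its cap is at (0.4627, -0.122). I'll go over it, descend, and leave the tip about 17 mm above it.

```bash
python3 drive.py '[{"xyz":[-0.009, 0.035, 0], "aperture":0}, {"xyz":[-0.018, 0.07, 0], "aperture":0}, {"xyz":[-0.027, 0.105, 0], "aperture":0}, {"xyz":[-0.036, 0.14, 0], "aperture":0}, {"xyz":[-0.045, 0.175, 0], "aperture":0}]'
python3 drive.py '[{"xyz":[-0.007, 0.026, 0], "aperture":0}, {"xyz":[-0.013, 0.0525, 0], "aperture":0}, {"xyz":[-0.013, 0.0525, 0], "aperture":0}, {"xyz":[-0.013, 0.0525, 0], "aperture":0}]'
python3 drive.py '[{"xyz":[0, 0, 0.03], "aperture":0}, {"xyz":[0, 0, 0.055], "aperture":0}, {"xyz":[0, 0, 0.065], "aperture":0}, {"xyz":[0, 0, 0.07], "aperture":0}, {"xyz":[0, 0, 0.07], "aperture":0}]'
```

```text
time: 8.58
ee_pos: [0.4646, -0.0697, 0.2465]
tcp_rot: [-179.9, -0.0, 13.6]
wrist_force: [0.8, 0.4, 0.0]
opening: 0.0002
grasp_force: 0.0
time: 8.92
ee_pos: [0.4643, -0.1235, 0.246]
tcp_rot: [-179.8, 0.0, 13.4]
wrist_force: [-1.1, 0.1, 0.0]
opening: -0.0001
grasp_force: 0.0
time: 9.33
ee_pos: [0.4635, -0.1213, 0.176]
tcp_rot: [-179.8, 0.1, 13.6]
wrist_force: [-0.1, 0.3, 0.1]
opening: 0.0002
grasp_force: 0.0
```

```bash
python3 drive.py '[{"xyz":[-0.001, 0.0005, 0.006], "aperture":0}, {"xyz":[-0.001, 0.0005, 0.012], "aperture":0}, {"xyz":[-0.001, 0.0005, 0.017], "aperture":0}, {"xyz":[-0.001, 0.0005, 0.017], "aperture":0}, {"xyz":[-0.001, 0.0005, 0.017], "aperture":0}]'
python3 drive.py '[{"aperture":0}, {"aperture":0}, {"aperture":0}]'
python3 - <<'E'
from h import *
i=optics.camera("side");j=optics.camera("top")
cv2.imwrite("pics/p.png",np.hstack([cv2.resize(i[y:y+h,x:x+h],(400,400),interpolation=2) for x,y,h in((225,140,140),(280,145,70))]))
E
```

```text
time: 9.75
ee_pos: [0.4625, -0.1226, 0.1594]
tcp_rot: [-179.9, 0.0, 13.6]
wrist_force: [0.7, 0.6, 0.5]
opening: -0.0002
grasp_force: 0.0
time: 10.0
ee_pos: [0.4627, -0.1226, 0.1597]
tcp_rot: [-179.9, -0.0, 13.6]
wrist_force: [-0.3, 0.0, -0.4]
opening: -0.0001
grasp_force: 0.0
```

View pics/p.png

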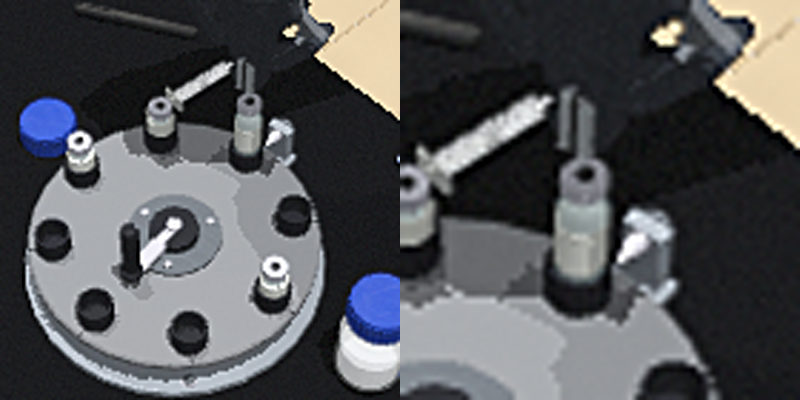

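The closed fingertips at about (577,150) hang just above the tall cap at (584,172), with a clear gap and no contact. I'll hold for over two seconds and hand in.

```bash
(python3 drive.py '[{"aperture":0}, {"aperture":0}, {"aperture":0}, {"aperture":0}, {"aperture":0}]'
python3 drive.py '[{"aperture":0}, {"aperture":0}, {"aperture":0}, {"aperture":0}, {"aperture":0}]'
python3 drive.py '[{"aperture":0}, {"aperture":0}, {"aperture":0}, {"aperture":0}, {"aperture":0}]'
python3 drive.py '[{"aperture":0}, {"aperture":0}, {"aperture":0}, {"aperture":0}, {"aperture":0}]'
python3 drive.py '[{"aperture":0}, {"aperture":0}, {"aperture":0}, {"aperture":0}, {"aperture":0}]'
python3 drive.py '[{"aperture":0}, {"aperture":0}, {"aperture":0}, {"aperture":0}, {"aperture":0}]'
python3 drive.py '[{"aperture":0}, {"aperture":0}, {"aperture":0}, {"aperture":0}, {"aperture":0}]') | tail -6
python3 -c "
from workcell import bot, optics
print(bot.job_done())"
```

```text
time: 13.02
ee_pos: [0.4626, -0.1226, 0.1595]
tcp_rot: [-179.9, -0.0, 13.6]
wrist_force: [-0.4, -0.7, -0.7]
opening: -0.0001
grasp_force: 0.0
the job is handed in; nothing more can be done
None
```

The job is handed in at 13 s: the tall vial is at the index pin (about 1° off by camera), the finger is off the peg, and the closed fingertip held about 17 mm above the middle of the tall cap for about 3 s and was still pointing there at hand-in; no verdict was returned.

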